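Thread the flatted spindle through its pulley and index the carriage to the sensor

TASK

Load the spindle test slide: take the encoder spindle with the single flat (its end is a D) from the rack, turn it to match the D-shaped bore of the toothed pulley in the carriage and lower it through, without dropping it, until its slotted wheel rests flat on the pulley. Then pull the carriage's index knob up, slide the carriage across to the fork sensor so that the wheel's rim runs into the fork, and let the knob snap down into the index hole there. Leave the other two spindles in the rack and the pot, the flux bottle and the solder reel where they stand, and do not bump the sensor.

Things in the scene. Friction and masses are not known exactly. Their poses are not given: they have to be found in the camera images.
- spindle_flat: Spindle to load, steel, 125 mm long, 0.24-0.38 kg, upright in the rack. D section all along: round 28 mm, one flat 7 mm from the axis (21 mm over flat and round). Origin on the axis at the foot (2 mm bevel), z up, x out of the flat. Slotted wheel 68 mm across at z = 45-50 mm, with its widest gap at +x; hub 42 mm across up to z = 56 mm; bare D shank from there to z = 125 mm, to be gripped.
- spindle_square: Spare spindle with the same wheel, hub and length but a shank 21 mm square, which does not fit the bore. Origin on the axis at the foot, z up. Stays in the rack.
- spindle_round: Spare spindle with the same wheel, hub and length but a plain round 28 mm shank, which does not fit the bore. Origin on the axis at the foot, z up. Stays in the rack.
- rack: Fixed grey plastic rack, 84 x 276 x 55 mm (x, y, z), origin mid-underside. Three round 33 mm holes along its y at -92, 0, +92 mm; a spindle hangs in each by its wheel, which lies on the top plate (12 mm thick, top at z = 55 mm), its foot 10 mm above the bench, turned anyhow. Which spindle is in which hole varies. Lift a spindle 47 mm to clear the plate.
- fixture: Fixed slide, base 250 x 280 mm (its x from -115 to +135 mm), origin at the bench, z up. Its carriage (198 x 80 mm, top at z = 40 mm) runs along the fixture's +y from the loading end (pulley and plunger at y = -70 mm) to the sensor end (y = +70 mm). The pulley's axis is at the fixture's x = +35 mm, the plunger at x = -75 mm.
- bore (a point): Centre of the bore's mouth, in the top face of the toothed steel pulley (52 mm across), 66 mm above the bench; z up, x towards the bore's flat. Through D bore, 1 mm larger than the spindle all round (flat 8 mm from the axis), mouth bevelled 2 mm, free below to z = 16 mm. The pulley stands at any angle and turns stiffly (0.12 N m). A seated spindle's origin is 45 mm below this point.
- carriage (a joint): Carriage position along the fixture's +y, m: 0 with the plunger in the loading hole (start), 0.140 in the sensor hole; stops at -0.003 and 0.148. Friction about 1.5 N. Locked while the plunger is down in a hole.
- plunger (a joint): Height of the index plunger, m: 0 fully down in a hole (1 mm side play), about 0.010 when its round nose rides on the strip between the holes, 0.015 at its upper stop. A spring pulls it down, 7.5 N at 0 to 12 N at the stop. Clears the strip above 0.0105; let go within 3 mm of a hole, it drops in by itself.
- knob_grip (a point): Middle of the plunger's black round knob, on its axis, 90 mm above the bench when down. Knob 30 mm across, 26 mm high (13 mm above and below this point); below it a 20 mm sleeve up to z = 72 mm. Moves with the carriage, 110 mm from the pulley's axis.
- fork_sensor: Black fork sensor fixed behind the carriage's path at the sensor end; origin at the bench at the fixture's x = 0, y = +70 mm, axes as the fixture's. Its jaws (30 mm wide) reach over and under the rim of a seated spindle's wheel there (gap z = 60 to 79.5 mm, jaw tips 24 mm behind the pulley's axis), so nothing can be loaded there. Highest point z = 131 mm.
- solvent_pot: White pot, 61 mm across, 128 mm high, standing behind the rack; origin mid-underside. Leave it.
- flux_bottle: Small amber needle bottle, 34 mm across, 100 mm high, standing between robot and work; origin mid-underside. Leave it.
- solder_reel: Reel of solder on a round stand, 72 mm across, 92 mm high, standing behind the work; origin at its foot, 20 mm from the reel's axis. Leave it.

How it is judged:
By the outcome, as a careful person would: the job done as asked, in the order asked, and still so for the second after the job is handed in, with the robot touching nothing.
It also fails if it takes over 64 s, if anything falls off the work surface, if the arm or the gripper's body presses on something with over 40 N, if the wrist force passes 120 N, or if a joint passes its speed limit or range.

ROBOT

A 6-joint arm with a two-finger parallel gripper is mounted at the origin on a cart in front of the work surface, level with it; the furniture and walls round the work are solid. World frame = base frame: x ahead of the robot, y to its left, z up, the work surface at z = 0. Lengths are in m, angles in degrees, forces in N, time in s.
With the tool pointing down it reaches from about 0.35 to 0.875 m from the base axis. Payload 4.2 kg.
Tool frame: the origin (TCP) lies between the finger pads; the fingertips stand 14 mm ahead of it and the grasp point (between the pads) lies 5 mm behind it; z points along the fingers, y is the line along which they close (so a half turn about z gives the same grasp; the last joint's range is limited). The gripper opens to 87 mm and grips with 3 to 60 N. Pads are 19 mm wide; open, the fingers measure 117 mm over their backs; the gripper's body (75 mm by 190 mm) begins 51 mm behind the grasp point.
Start: joints at [-60.527, 22.042, 0.453, 0, -68.411, -14.817], TCP at [0.158, -0.605, 0.207] pointing down, gripper open.
Joint ranges: [-179.83, 179.83], [-69.29, 118.12], [-61.27, 80.66], [-181.25, 117.63], [-171.15, -9.14], [-177.46, 177.46]. Speed limits (degrees/s): [159.86, 159.86, 180, 180, 180, 180].

INTERFACE

Orientations are given as a 3x3 rotation matrix whose columns are the frame's x, y, z axes.
In Python, from station import * gives the robot as it stands. The module is installed in compiled form; this text tells all that it offers.
- The arm moves only by the tool play_rows, never from a script. Its argument "steps" is a list of rows, each an object of numbers: "ax", "ay", "az": the turn, a rotation vector about the tool's x, y, z in degrees; "dx", "dy", "dz": the shift along the tool's x, y, z in mm; "claw": the finger opening in mm, from 0 to 87. A call has 1 to 20 rows; each row shifts and turns the commanded pose from where the row before left it, along the tool's axes as they then stand; what a row does not reach is not made up. A row lasts 1/10 s, in which the tool goes at most 50 mm and 8.59 degrees, less where a joint would pass 70% of its speed; a pose out of reach is approached as far as the arm can. A call with a gripper value outside its range is refused whole. The fingers move at their own pace and stop on an object; the grip force is fixed at half the most. Time passes only in rows, so rows that do not move let the fingers close. It gives the time, the measured TCP pose, the force, the opening and the grip force at its end, in the units of the state.
- sense(): the state, without advancing time (a new reading comes with each control period).
- capture(name): name is "scene" or "side" or "wrist"; returns a dict with "frame" (384x512x3 uint8, blue, green, red), "range_z" (384x512 float32, m along the optical axis (not along the pixel's ray), 0 where there is no reading), "fx", "fy", "cx", "cy" (pixels), "xyz" and "rotation" of the camera in the world. Camera axes: x right, y down, z forward; pixel columns grow to the right and rows downward; lengths in m; the calibration is good to about 2 mm. A picture is of the moment at which its call begins.
- finish_job(): hands the job in; it is judged then, once.
The state is a dict: "time_s": time; "joints": joint angles; "joint_velocities": joint speeds; "effort": joint torques, N m; "tcp_pos": TCP position; "ee_rot": TCP orientation; "wrist_force": force on the tool from outside, world axes, zero at the start; "moment": the same for the moment, N m; "gripper_width": opening from 0.0 (shut) to 1.0 (fully open); "gripper_force": force on a finger pad.
Only numpy, scipy, OpenCV 4.12 (cv2) and the standard library are available. Lean on these libraries where they do the work, as an engineer would, in place of code of your own. Each camera call takes 0.05 s, during which the arm holds its last target. There are 200 camera calls.

## Working session

There is one attempt and no reset: what is moved stays moved. The work goes in short steps, Python scripts to look and compute and a tool call to move; the robot and the scene stay as the last step left them, time stands still between calls to the robot, and variables do not carry over. Pictures are saved under pics/ and viewed, at most 10 in all, crops included, and the job is handed in when it is done.

Besides the shell and the picture viewer there is one more tool, called after "Call:" as a command line: name --argument value ..., lists and objects as JSON in quotes. play_rows: Moves the arm, as the interface text tells. Its arguments: {"type":"object","properties":{"steps":{"type":"array"}},"required":["steps"]}

```bash
mkdir -p pics; cat > h.py <<'E'
from station import *
import numpy as np, cv2
def cloud(c):
    z=c["range_z"]; v,u=np.mgrid[0:z.shape[0],0:z.shape[1]]
    p=np.stack([(u-c["cx"])/c["fx"]*z,(v-c["cy"])/c["fy"]*z,z],-1)
    return p@np.array(c["rotation"]).T+np.array(c["xyz"])
def ray(c,u,v,h):
    d=np.array(c["rotation"])@np.array([(u-c["cx"])/c["fx"],(v-c["cy"])/c["fy"],1.])
    o=np.array(c["xyz"]); return o+d*(h-o[2])/d[2]
E
python3 - <<'E'
from h import *
import pickle
s=sense();print(s)
for n in("scene","side","wrist"):
    c=capture(n); cv2.imwrite(f"pics/{n}0.png",c["frame"]); pickle.dump(c,open(n+"0.pkl","wb"))
    print(n,c["fx"],c["xyz"],np.round(c["rotation"],3).tolist(), (c["range_z"]>0).mean())
a=[cv2.imread(f"pics/{n}0.png") for n in("scene","side")]
E
```

```text
{'time_s': 0.0, 'joints': array([-6.05270602e+01,  2.20899156e+01,  3.80512549e-01, -2.91148770e-02,
       -6.84106372e+01, -1.48167723e+01]), 'joint_velocities': array([ 0.01473259,  0.10495921,  0.11472482,  0.09733466,  0.03186162,
       -0.07980203]), 'effort': array([-3.53680489e-04, -3.90668321e+01,  1.87399685e+01,  4.21977997e+00,
        1.09637371e-02, -2.06574678e-04]), 'tcp_pos': array([ 0.15799833, -0.60404812,  0.20567322]), 'ee_rot': array([[-9.67508992e-01, -2.52835850e-01, -6.19437902e-04],
       [-2.52836597e-01,  9.67506810e-01,  2.05640400e-03],
       [ 7.93777343e-05,  2.14620593e-03, -9.99997694e-01]]), 'wrist_force': array([-0.28617973, -0.08203432,  0.22875459]), 'moment': array([-0.01836208, -0.02637705, -0.01379861]), 'gripper_force': 0.0, 'gripper_width': 0.9976915896304188}
scene 375.8245372625891 [0.1159553  0.85204102 0.76407646] [[-0.877, -0.275, 0.394], [-0.481, 0.502, -0.719], [0.0, -0.82, -0.573]] 0.9959615071614584
side 383.50458933622036 [ 0.66745154 -0.96883631  0.76414854] [[0.997, 0.031, -0.067], [0.073, -0.567, 0.821], [-0.012, -0.823, -0.568]] 0.9116312662760416
wrist 284.5189827042826 [ 0.08243511 -0.62538515  0.38235474] [[-0.252, 0.927, 0.278], [0.968, 0.241, 0.075], [0.002, 0.288, -0.958]] 0.9959615071614584
```

View pics/scene0.png

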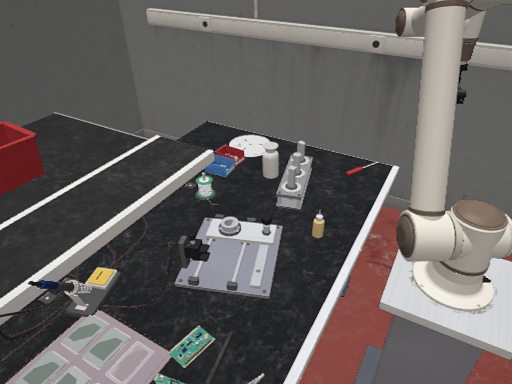

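View pics/side0.png

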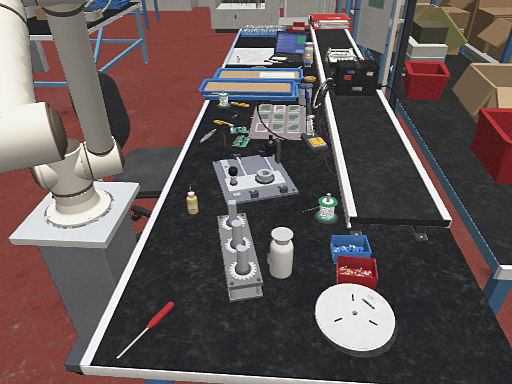

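The scene view shows the rack at about (295,180), the pulley at (230,227), the knob at (267,227) and the fork at (190,245). In the side view the rack is at (240,255), with the pot at (282,255) and the bottle at (193,203). Next I'll get coarse positions from depth.

```bash
python3 - <<'E'
from h import *
import pickle
S=pickle.load(open("scene0.pkl","rb"));D=pickle.load(open("side0.pkl","rb"))
for n,c,pts in(("scene",S,dict(pul=(230,221),knob=(267,222),fork=(192,240),sp1=(301,142),sp2=(296,156),sp3=(292,170),bottle=(318,228),reel=(204,183),pot=(271,150))),
             ("side",D,dict(pul=(264,175),knob=(233,170),fork=(278,142),sp1=(242,239),sp2=(237,222),sp3=(232,204),pot=(283,233),bottle=(193,200)))):
    P=cloud(c)
    for k,(u,v) in pts.items(): print(n,k,P[v,u].round(3))
# spindle tops, in height band
for n,c in(("scene",S),("side",D)):
    P=cloud(c)
    m=((P[...,2]>.126)&(P[...,2]<.145)&(P[...,0]>.3)&(P[...,0]<.9)&(P[...,1]>-.7)&(P[...,1]<.2)).astype(np.uint8)
    k,l,st,ce=cv2.connectedComponentsWithStats(m)
    for i in range(1,k):
        if st[i,4]>8: print(n,st[i],P[l==i].mean(0).round(3))
    m=((P[...,2]>.032)&(P[...,2]<.046)&(P[...,0]>.3)&(P[...,0]<.9)&(P[...,1]>-.35)&(P[...,1]<.2)).astype(np.uint8)
    k,l,st,ce=cv2.connectedComponentsWithStats(m)
    for i in range(1,k):
        if st[i,4]>80: print("carr",n,st[i],P[l==i].mean(0).round(3),cv2.minAreaRect((P[l==i][:,:2]*1000).astype(np.float32)))
    m=((P[...,2]>.045)&(P[...,2]<.064)&(P[...,0]>.3)&(P[...,0]<.9)&(P[...,1]>-.7)&(P[...,1]<-.2)).astype(np.uint8)
    k,l,st,ce=cv2.connectedComponentsWithStats(m)
    for i in range(1,k):
        if st[i,4]>80: print("rack",n,st[i],P[l==i].mean(0).round(3),cv2.minAreaRect((P[l==i][:,:2]*1000).astype(np.float32)))
for n,c in(("scene",S),("side",D)):
    x0,y0=(160,130) if n=="scene" else (180,130)
    cv2.imwrite(f"pics/{n}z.png",cv2.resize(c["frame"][y0:y0+170,x0:x0+180],None,fx=3.5,fy=3.5,interpolation=cv2.INTER_CUBIC))
E
```

```text
scene pul [0.615 0.128 0.056]
scene knob [0.496 0.116 0.09 ]
scene fork [0.615 0.303 0.118]
scene sp1 [ 0.579 -0.306  0.133]
scene sp2 [ 0.552 -0.201  0.133]
scene sp3 [ 0.525 -0.11   0.133]
scene bottle [0.378 0.013 0.04 ]
scene reel [0.799 0.003 0.062]
scene pot [ 0.659 -0.222  0.119]
side pul [0.609 0.127 0.067]
side knob [0.508 0.098 0.101]
side fork [0.651 0.291 0.108]
side sp1 [ 0.569 -0.218  0.085]
side sp2 [ 0.558 -0.211  0.137]
side sp3 [ 0.535 -0.133  0.135]
side pot [ 0.676 -0.234  0.125]
side bottle [ 0.394 -0.016  0.058]
scene [297 141   8   5  34] [ 0.577 -0.3    0.133]
scene [264 142  14   7  25] [ 0.671 -0.251  0.128]
scene [293 153   8   6  38] [ 0.554 -0.208  0.133]
scene [288 166   8   6  38] [ 0.531 -0.12   0.132]
carr scene [214 153  20  10 102] [ 0.859 -0.214  0.039] ((856.3507080078125, -213.80641174316406), (30.45257568359375, 84.73969268798828), 86.28732299804688)
carr scene [ 205  214   71   31 1022] [0.569 0.135 0.039] ((579.6737060546875, 119.49819946289062), (198.2266082763672, 113.63687896728516), 19.030967712402344)
rack scene [299 156  14  24 187] [ 0.
[... 712 characters left out ...]
9.0654296875), (83.07664489746094, 28.54290008544922), 1.5815565586090088)
carr side [268 258  25  13  97] [ 0.67  -0.265  0.039] ((669.24267578125, -259.9258117675781), (30.214693069458008, 63.364356994628906), 84.27523040771484)
carr side [338 274  35   8 138] [ 0.857 -0.292  0.039] ((858.3438110351562, -292.2058410644531), (7.201610088348389, 83.50463104248047), 84.52365112304688)
rack side [ 222  241   41   50 1106] [ 0.573 -0.292  0.057] ((570.6552734375, -268.79150390625), (83.97692108154297, 160.93316650390625), 14.409011840820312)
rack side [268 253  25  14 144] [ 0.67  -0.263  0.055] ((668.6190185546875, -258.3532409667969), (27.64445686340332, 63.68590545654297), 82.02011108398438)
```

Call:
play_rows --steps '[{"dx":-40,"dy":20,"dz":-7},{"dx":-40,"dy":20,"dz":-7},{"dx":-40,"dy":20,"dz":-7},{"dx":-40,"dy":20,"dz":-7},{"dx":-40,"dy":20,"dz":-7},{"dx":-40,"dy":20,"dz":-7},{"dx":-40,"dy":20,"dz":-7},{"dx":-40,"dy":20,"dz":-7},{"dx":-40,"dy":20,"dz":-7},{"dx":-40,"dy":20,"dz":-7},{"dx":-40,"dy":20,"dz":-7},{"dx":-40,"dy":20,"dz":-7},{"dx":-40,"dy":20,"dz":-7},{"dx":-40,"dy":20,"dz":0},{}]'

```text
invalid input at $.steps[0]: expected keys ax, ay, az, dx, dy, dz, claw
```

```bash
python3 - <<'E'
from h import *
import pickle
s=sense();print(s["tcp_pos"],s["ee_rot"].round(3).tolist(),s["joints"].round(1))
c=capture("wrist"); pickle.dump(c,open("w1.pkl","wb"))
print(c["xyz"])
cv2.imwrite("pics/w1.png",cv2.resize(c["frame"],(800,600),interpolation=cv2.INTER_CUBIC))
E
```

```text
[ 0.15801947 -0.60419291  0.20591646] [[-0.968, -0.253, -0.001], [-0.253, 0.968, 0.002], [0.0, 0.002, -1.0]] [-60.5  22.1   0.4  -0.  -68.4 -14.8]
[ 0.082444   -0.62542649  0.38250037]
```

View pics/w1.png

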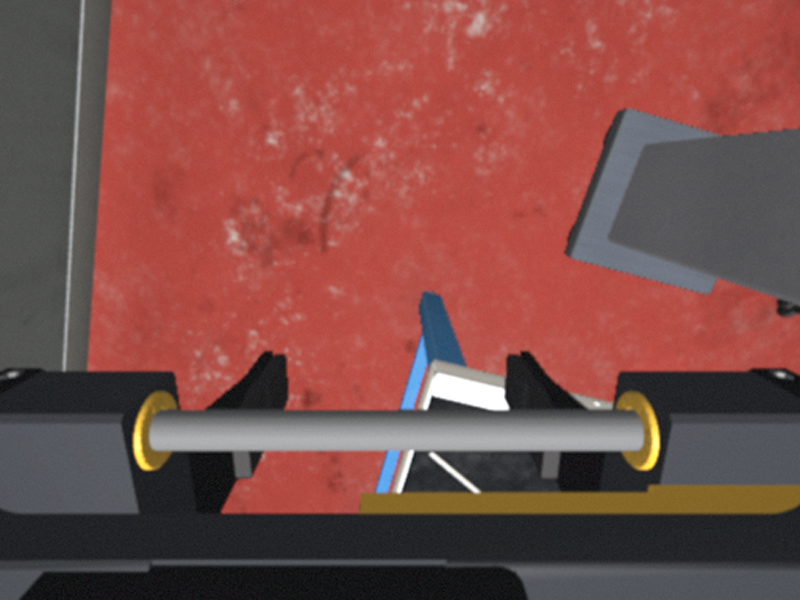

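The call was refused because every key is needed. The picture shows the floor at the start pose, and the fingers hide the image below row 350 of 600.

Call:
play_rows --steps '[{"ax":0,"ay":0,"az":0,"dx":-40,"dy":20,"dz":-7,"claw":87},{"ax":0,"ay":0,"az":0,"dx":-40,"dy":20,"dz":-7,"claw":87},{"ax":0,"ay":0,"az":0,"dx":-40,"dy":20,"dz":-7,"claw":87},{"ax":0,"ay":0,"az":0,"dx":-40,"dy":20,"dz":-7,"claw":87},{"ax":0,"ay":0,"az":0,"dx":-40,"dy":20,"dz":-7,"claw":87},{"ax":0,"ay":0,"az":0,"dx":-40,"dy":20,"dz":-7,"claw":87},{"ax":0,"ay":0,"az":0,"dx":-40,"dy":20,"dz":-7,"claw":87},{"ax":0,"ay":0,"az":0,"dx":-40,"dy":20,"dz":-7,"claw":87},{"ax":0,"ay":0,"az":0,"dx":-40,"dy":20,"dz":-7,"claw":87},{"ax":0,"ay":0,"az":0,"dx":-40,"dy":20,"dz":-7,"claw":87},{"ax":0,"ay":0,"az":0,"dx":-40,"dy":20,"dz":-7,"claw":87},{"ax":0,"ay":0,"az":0,"dx":-40,"dy":20,"dz":-7,"claw":87},{"ax":0,"ay":0,"az":0,"dx":-40,"dy":20,"dz":0,"claw":87},{"ax":0,"ay":0,"az":0,"dx":-40,"dy":20,"dz":0,"claw":87},{"ax":0,"ay":0,"az":0,"dx":0,"dy":0,"dz":0,"claw":87},{"ax":0,"ay":0,"az":0,"dx":0,"dy":0,"dz":0,"claw":87}]'

```text
time_s: 1.8
tcp_pos: [0.6294, -0.1911, 0.2896]
ee_rot: [[-0.967, -0.255, -0.002], [-0.255, 0.967, 0.0], [0.002, 0.001, -1.0]]
wrist_force: [-0.3, 0.2, 0.8]
gripper_width: 0.998
gripper_force: 0.0
```

```bash
python3 - <<'E'
from h import *
import pickle
s=sense();print(s["tcp_pos"],s["ee_rot"].round(3).tolist(),s["joints"].round(1))
c=capture("wrist"); pickle.dump(c,open("w1.pkl","wb"))
print(c["xyz"])
cv2.imwrite("pics/w2.png",cv2.resize(c["frame"],(800,600),interpolation=cv2.INTER_CUBIC))
E
```

```text
[ 0.62942156 -0.19111649  0.28960485] [[-0.967, -0.255, -0.002], [-0.255, 0.967, 0.0], [0.002, 0.001, -1.0]] [ -2.8  23.2  13.9  -0.  -80.8 -72.4]
[ 0.55414496 -0.21222558  0.46631623]
```

View pics/w2.png

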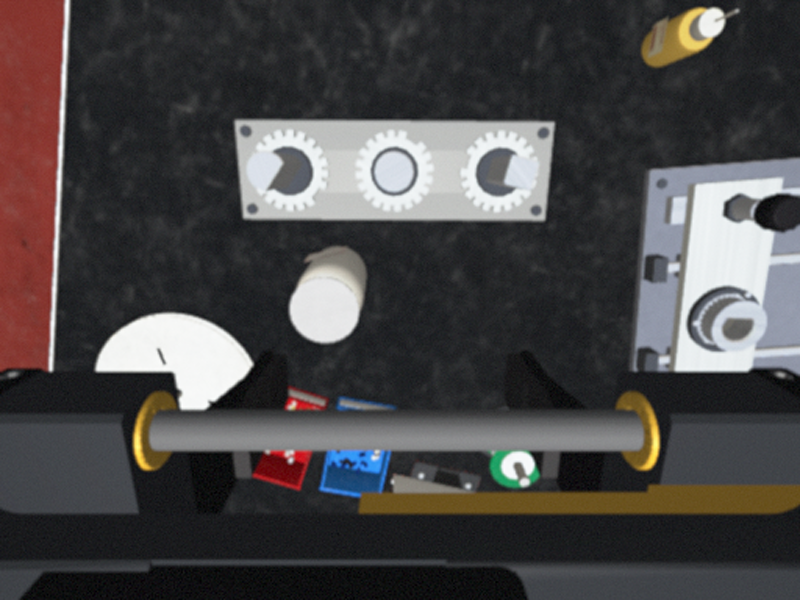

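The left spindle, top at about (266,172), has the D end; the middle one is round and the right one (518,170) is square. The bore shows at (735,325).

```bash
cat >> h.py <<'E'
def dfit(pts,R=14.,f=7.):
    """pts: world xy mm of D outline -> centre, flat-normal angle (robust LSQ on outline distance)"""
    from scipy.optimize import least_squares
    best=None
    for a0 in np.arange(0,2*np.pi,np.pi/6):
        def res(p):
            d=pts-p[:2]; r=np.hypot(*d.T)-p[3]; n=d@np.array([np.cos(p[2]),np.sin(p[2])])-f*p[3]/R
            return np.maximum(r,n)
        q=least_squares(res,[*pts.mean(0),a0,R],loss="soft_l1",f_scale=.5)
        if best is None or q.cost<best.cost: best=q
    return best.x[:2],np.degrees(best.x[2])%360,best.x[3],np.sqrt(2*best.cost/len(pts))
def outline(c,mask,h):
    cs,_=cv2.findContours(mask.astype(np.uint8),cv2.RETR_EXTERNAL,cv2.CHAIN_APPROX_NONE)
    k=max(cs,key=cv2.contourArea)[:,0]
    return np.array([ray(c,u,v,h)[:2] for u,v in k])*1000,k
E
python3 - <<'E'
from h import *
import pickle
c=pickle.load(open("w1.pkl","rb")); P=cloud(c); g=cv2.cvtColor(c["frame"],cv2.COLOR_BGR2GRAY)
# D spindle top
z=P[...,2]; roi=np.zeros(z.shape,bool); roi[90:130,150:200]=1
m=roi&(z>.128)&(z<.142)&(g>120)
o,k=outline(c,m,.135); print(m.sum(),z[m].mean()); 
print("D",dfit(o))
# wheel
m=roi*0; roi=np.zeros(z.shape,bool); roi[70:145,140:220]=1
for (u0,u1) in((150,220),(222,282),(290,350)):
    m=np.zeros(z.shape,bool); m[75:140,u0:u1]=1; m&=(z>.0565)&(z<.07)
    print("wheel",m.sum(),z[m].mean(),P[m].mean(0))
# bore
print("z around bore",z[200:216:3,462:484:3].round(3))
print(g[200:216:2,458:486:2])
E
```

```text
429 0.13327186807906757
D (array([ 577.19114656, -301.45039968]), np.float64(67.5596696026215), np.float64(13.643223887758952), np.float64(0.27311740804304885))
wheel 1210 0.06012915309963426 [ 0.57549597 -0.29684022  0.06012915]
wheel 1247 0.05967039111763819 [ 0.55418514 -0.2135961   0.05967039]
wheel 1248 0.060151787984077755 [ 0.53208691 -0.12875585  0.06015179]
z around bore [[0.064 0.064 0.064 0.064 0.064 0.065 0.064 0.064]
 [0.066 0.015 0.032 0.04  0.047 0.054 0.064 0.065]
 [0.065 0.03  0.036 0.041 0.047 0.054 0.058 0.063]
 [0.031 0.036 0.466 0.045 0.049 0.056 0.06  0.063]
 [0.062 0.043 0.045 0.05  0.054 0.059 0.063 0.065]
 [0.063 0.053 0.054 0.055 0.06  0.063 0.065 0.065]]
[[102 161 212 213 213 214 213 212 214 212 212 210 211 211]
 [148 211 216 212 206 209 209 208 210 208 209 211 212 214]
 [202 215 213 177 128 126 127 127 131 136 140 144 192 214]
 [214 216 200 129 109 107  96  97  96 102  96 104 169 214]
 [211 212 160 109 107  96  91  97  98  95  98 105 182 212]
 [221 217 147 106  97  91  93  95  94  90  95 115 207 215]
 [219 219 156  95  97  95  94  97  92  93  99 173 219 221]
 [220 218 190 105  95  93  94  94  94 100 156 213 220 219]]
```

```bash
python3 - <<'E'
from h import *
import pickle
c=pickle.load(open("w1.pkl","rb")); P=cloud(c); g=cv2.cvtColor(c["frame"],cv2.COLOR_BGR2GRAY)
m=np.zeros(g.shape,bool); m[198:222,455:492]=1; m&=g<165
k,l,st,ce=cv2.connectedComponentsWithStats(m.astype(np.uint8)); print(st)
i=1+np.argmax(st[1:,4]); o,k=outline(c,l==i,.066); print("bore",dfit(o,17,10),dfit(o,15,8))
E
```

```text
[[     0      0    512    384 196251]
 [   455    198      8     13     44]
 [   484    198      8     24     64]
 [   462    204     20     14    235]
 [   455    213      1      6      6]
 [   455    220      4      2      8]]
bore (array([609.58133952, 139.6773146 ]), np.float64(194.5685026303133), np.float64(13.633444984361521), np.float64(0.3848637491338984)) (array([609.13456739, 139.52667351]), np.float64(194.70926958334186), np.float64(13.86095686496359), np.float64(0.3078633207762154))
```

Call:
play_rows --steps '[{"ax":0,"ay":0,"az":7.44,"dx":0,"dy":0,"dz":0,"claw":87},{"ax":0,"ay":0,"az":7.44,"dx":0,"dy":0,"dz":0,"claw":87},{"ax":0,"ay":0,"az":7.44,"dx":0,"dy":0,"dz":0,"claw":87},{"ax":0,"ay":0,"az":7.44,"dx":0,"dy":0,"dz":0,"claw":87},{"ax":0,"ay":0,"az":7.44,"dx":0,"dy":0,"dz":0,"claw":87},{"ax":0,"ay":0,"az":0,"dx":1.5,"dy":-31,"dz":18,"claw":87},{"ax":0,"ay":0,"az":0,"dx":1.5,"dy":-31,"dz":18,"claw":87},{"ax":0,"ay":0,"az":0,"dx":1.5,"dy":-31,"dz":18,"claw":87},{"ax":0,"ay":0,"az":0,"dx":1.5,"dy":-30,"dz":16,"claw":87},{"ax":0,"ay":0,"az":0,"dx":0,"dy":0,"dz":0,"claw":87},{"ax":0,"ay":0,"az":0,"dx":0,"dy":0,"dz":0,"claw":87}]'

```text
time_s: 2.95
tcp_pos: [0.575, -0.3049, 0.221]
ee_rot: [[-0.922, 0.386, -0.0], [0.386, 0.922, -0.0], [0.0, -0.0, -1.0]]
wrist_force: [0.8, -0.2, 1.1]
gripper_width: 1.002
gripper_force: 0.0
```

```bash
python3 - <<'E'
from h import *
import pickle
s=sense();print(s["tcp_pos"],s["ee_rot"].round(4).tolist(),s["joints"].round(1))
c=capture("wrist"); pickle.dump(c,open("w3.pkl","wb"))
P=cloud(c);z=P[...,2]; g=cv2.cvtColor(c["frame"],cv2.COLOR_BGR2GRAY)
d=np.hypot(P[...,0]-.577,P[...,1]+.302)
for t in (100,130,160):
    m=(d<.03)&(z>.127)&(z<.143)&(g>t); o,k=outline(c,m,.135); print(m.sum(),z[m].mean(),np.median(P[m],0),dfit(o), k.mean(0))
cv2.imwrite("pics/w3.png",cv2.resize(c["frame"],(800,600),interpolation=cv2.INTER_CUBIC))
E
```

```text
[ 0.57501109 -0.30490984  0.22104255] [[-0.9225, 0.3861, -0.0002], [0.3861, 0.9225, -0.0002], [0.0001, -0.0003, -1.0]] [-13.7  24.1   5.7   0.  -71.6 -99. ]
526 0.13324253659474292 [ 0.57528888 -0.30404353  0.13336517] (array([ 576.30307523, -302.03914393]), np.float64(67.84454760974991), np.float64(13.716793045275725), np.float64(0.3577888856593045)) [255.34615385 192.94871795]
517 0.13331933475876864 [ 0.57557963 -0.3042884   0.13337802] (array([ 576.53649096, -302.15276007]), np.float64(67.89653785566475), np.float64(13.573396160370221), np.float64(0.31064901068680917)) [255.34615385 193.06410256]
506 0.13339478105721123 [ 0.57578104 -0.30434375  0.13339821] (array([ 576.75906464, -302.22526538]), np.float64(67.90430325590438), np.float64(13.436192312687458), np.float64(0.2540808697504343)) [255.35526316 193.46052632]
```

View pics/w3.png

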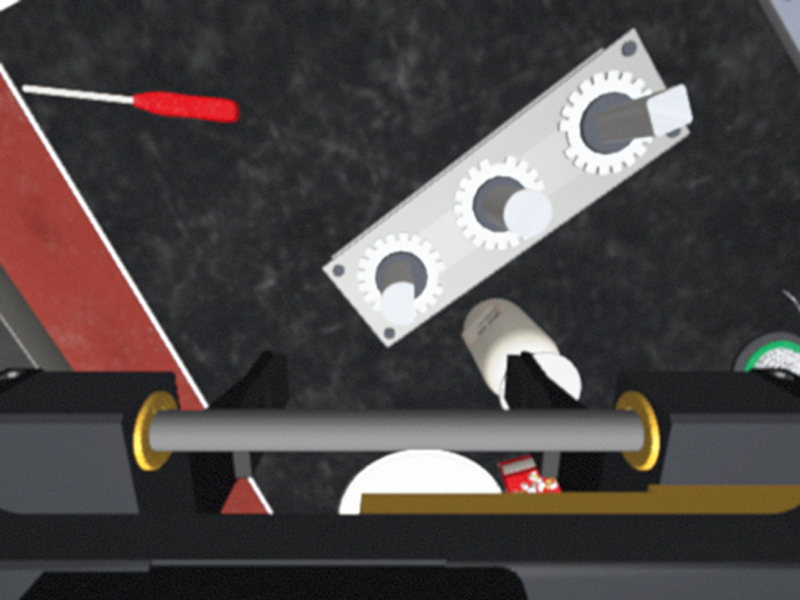

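The top D is at about (397,302) with its flat to the right, along tool +y and within 1° of the closing line. Gripping across the flat and the round needs no shift. I'll descend and grip.

Call:
play_rows --steps '[{"ax":0,"ay":0,"az":-0.6,"dx":-0.4,"dy":-0.3,"dz":30,"claw":60},{"ax":0,"ay":0,"az":0,"dx":0,"dy":0,"dz":30,"claw":60},{"ax":0,"ay":0,"az":0,"dx":0,"dy":0,"dz":30,"claw":60},{"ax":0,"ay":0,"az":0,"dx":0,"dy":0,"dz":20,"claw":60},{"ax":0,"ay":0,"az":0,"dx":0,"dy":0,"dz":10,"claw":60},{"ax":0,"ay":0,"az":0,"dx":0,"dy":0,"dz":0,"claw":40},{"ax":0,"ay":0,"az":0,"dx":0,"dy":0,"dz":0,"claw":30},{"ax":0,"ay":0,"az":0,"dx":0,"dy":0,"dz":0,"claw":24},{"ax":0,"ay":0,"az":0,"dx":0,"dy":0,"dz":0,"claw":20},{"ax":0,"ay":0,"az":0,"dx":0,"dy":0,"dz":0,"claw":10},{"ax":0,"ay":0,"az":0,"dx":0,"dy":0,"dz":0,"claw":10},{"ax":0,"ay":0,"az":0,"dx":0,"dy":0,"dz":0,"claw":10},{"ax":0,"ay":0,"az":0,"dx":0,"dy":0,"dz":0,"claw":10}]'

```text
time_s: 4.3
tcp_pos: [0.5767, -0.3042, 0.1012]
ee_rot: [[-0.928, 0.374, 0.0], [0.374, 0.928, -0.001], [-0.001, -0.0, -1.0]]
wrist_force: [-1.3, -1.0, 1.8]
gripper_width: 0.234
gripper_force: 30.0
```

Call:
play_rows --steps '[{"ax":0,"ay":0,"az":0,"dx":0,"dy":0,"dz":-10,"claw":10},{"ax":0,"ay":0,"az":0,"dx":0,"dy":0,"dz":-20,"claw":10},{"ax":0,"ay":0,"az":0,"dx":0,"dy":0,"dz":-35,"claw":10},{"ax":0,"ay":0,"az":0,"dx":0,"dy":0,"dz":-35,"claw":10},{"ax":0,"ay":0,"az":0,"dx":0,"dy":0,"dz":-35,"claw":10},{"ax":0,"ay":0,"az":0,"dx":0,"dy":0,"dz":-35,"claw":10}]'

```text
time_s: 4.9
tcp_pos: [0.5761, -0.3031, 0.2717]
ee_rot: [[-0.928, 0.374, -0.001], [0.374, 0.928, 0.001], [0.002, 0.001, -1.0]]
wrist_force: [0.7, 0.2, -2.9]
gripper_width: 0.234
gripper_force: 30.0
```

Call:
play_rows --steps '[{"ax":0,"ay":0,"az":0,"dx":7,"dy":18,"dz":0,"claw":10},{"ax":0,"ay":0,"az":0,"dx":14,"dy":36,"dz":0,"claw":10},{"ax":0,"ay":0,"az":0,"dx":14,"dy":36,"dz":0,"claw":10},{"ax":0,"ay":0,"az":0,"dx":14,"dy":36,"dz":0,"claw":10},{"ax":0,"ay":0,"az":0,"dx":14,"dy":36,"dz":0,"claw":10},{"ax":0,"ay":0,"az":0,"dx":14,"dy":36,"dz":0,"claw":10},{"ax":0,"ay":0,"az":0,"dx":14,"dy":36,"dz":0,"claw":10},{"ax":0,"ay":0,"az":0,"dx":14,"dy":36,"dz":0,"claw":10},{"ax":0,"ay":0,"az":0,"dx":14,"dy":36,"dz":0,"claw":10},{"ax":0,"ay":0,"az":0,"dx":14,"dy":36,"dz":0,"claw":10},{"ax":0,"ay":0,"az":0,"dx":14,"dy":36,"dz":0,"claw":10},{"ax":0,"ay":0,"az":0,"dx":14,"dy":36,"dz":0,"claw":10},{"ax":0,"ay":0,"az":0,"dx":14,"dy":36,"dz":0,"claw":10},{"ax":0,"ay":0,"az":0,"dx":14,"dy":36,"dz":0,"claw":10},{"ax":0,"ay":0,"az":0,"dx":14,"dy":36,"dz":0,"claw":10},{"ax":0,"ay":0,"az":0,"dx":0,"dy":0,"dz":0,"claw":10}]'

```text
time_s: 6.5
tcp_pos: [0.5825, 0.2608, 0.269]
ee_rot: [[-0.929, 0.369, -0.002], [0.369, 0.929, 0.001], [0.002, -0.0, -1.0]]
wrist_force: [0.3, -0.9, -3.5]
gripper_width: 0.243
gripper_force: 30.0
```

Call:
play_rows --steps '[{"ax":0,"ay":0,"az":-8.4,"dx":0,"dy":0,"dz":0,"claw":10},{"ax":0,"ay":0,"az":-8.4,"dx":0,"dy":0,"dz":0,"claw":10},{"ax":0,"ay":0,"az":-8.4,"dx":0,"dy":0,"dz":0,"claw":10},{"ax":0,"ay":0,"az":-8.4,"dx":0,"dy":0,"dz":0,"claw":10},{"ax":0,"ay":0,"az":-8.4,"dx":0,"dy":0,"dz":0,"claw":10},{"ax":0,"ay":0,"az":-8.4,"dx":0,"dy":0,"dz":0,"claw":10},{"ax":0,"ay":0,"az":-8.4,"dx":0,"dy":0,"dz":0,"claw":10},{"ax":0,"ay":0,"az":-8.4,"dx":0,"dy":0,"dz":0,"claw":10},{"ax":0,"ay":0,"az":-8.4,"dx":0,"dy":0,"dz":0,"claw":10},{"ax":0,"ay":0,"az":-8.4,"dx":0,"dy":0,"dz":0,"claw":10},{"ax":0,"ay":0,"az":-8.4,"dx":0,"dy":0,"dz":0,"claw":10},{"ax":0,"ay":0,"az":-8.4,"dx":0,"dy":0,"dz":0,"claw":10},{"ax":0,"ay":0,"az":-8.4,"dx":0,"dy":0,"dz":0,"claw":10},{"ax":0,"ay":0,"az":-8.4,"dx":0,"dy":0,"dz":0,"claw":10},{"ax":0,"ay":0,"az":-8.4,"dx":0,"dy":0,"dz":0,"claw":10},{"ax":0,"ay":0,"az":0,"dx":0,"dy":0,"dz":0,"claw":10},{"ax":0,"ay":0,"az":0,"dx":0,"dy":0,"dz":0,"claw":10}]'

```text
time_s: 8.2
tcp_pos: [0.5831, 0.2559, 0.2705]
ee_rot: [[0.24, -0.971, -0.001], [-0.971, -0.24, -0.0], [-0.0, 0.001, -1.0]]
wrist_force: [0.5, -0.4, -3.2]
gripper_width: 0.233
gripper_force: 30.0
```

```bash
python3 - <<'E'
from h import *
import pickle
s=sense();print(s["tcp_pos"],s["ee_rot"].round(4).tolist(),s["joints"].round(1),s["gripper_width"],s["wrist_force"])
c=capture("wrist"); pickle.dump(c,open("w4.pkl","wb"))
P=cloud(c);z=P[...,2]; g=cv2.cvtColor(c["frame"],cv2.COLOR_BGR2GRAY)
d=np.hypot(P[...,0]-.6095,P[...,1]-.1395)
print(c["xyz"])
cv2.imwrite("pics/w4.png",cv2.resize(c["frame"],(800,600),interpolation=cv2.INTER_CUBIC))
# pulley top disc outline & bore hole by plane rays
v,u=np.mgrid[0:384,0:512]; dr=np.stack([(u-c["cx"])/c["fx"],(v-c["cy"])/c["fy"],np.ones_like(z)],-1)@np.array(c["rotation"]).T
q=np.array(c["xyz"])+dr*((.066-c["xyz"][2])/dr[...,2])[...,None]
r=np.hypot(q[...,0]-.6095,q[...,1]-.1395)
m=(r<.021)&((z<.0655)|(g<165))
for t in(140,160,180):
    m=(r<.022)&(g<t); o,k=outline(c,m,.066); print(t,m.sum(),k.mean(0),dfit(o,17,10),dfit(o,15,8))
E
```

```text
[0.58305063 0.25594775 0.27045925] [[0.2396, -0.9709, -0.0011], [-0.9709, -0.2396, -0.0002], [-0.0001, 0.0011, -1.0]] [ 38.2  21.3   8.5  -0.  -77.2 -24.3] 0.23320231304429265 [ 0.48976142 -0.38905985 -3.17423556]
[0.60294983 0.17830443 0.44702591]
140 59 [252.81081081  69.13513514] (array([612.58654388, 137.40847785]), np.float64(305.6935729153272), np.float64(9.896421625510436), np.float64(0.8283950008809734)) (array([612.93699015, 136.89610873]), np.float64(305.68531117374755), np.float64(9.716561843158784), np.float64(0.8324149646349491))
160 378 [253.9375    77.234375] (array([609.72180265, 141.99992337]), np.float64(192.1001898943585), np.float64(13.654784030332955), np.float64(0.3895620404429392)) (array([609.2893288 , 141.96253968]), np.float64(191.6377563596971), np.float64(13.902773548949334), np.float64(0.3565175192842223))
180 426 [254.13043478  77.4057971 ] (array([609.32603898, 141.95989098]), np.float64(193.4321601111706), np.float64(14.549806705846487), np.float64(0.33173337549937926)) (array([608.88119678, 141.8828556 ]), np.float64(192.2306370281663), np.float64(14.751736699135586), np.float64(0.3606066643076266))
```

View pics/w4.png

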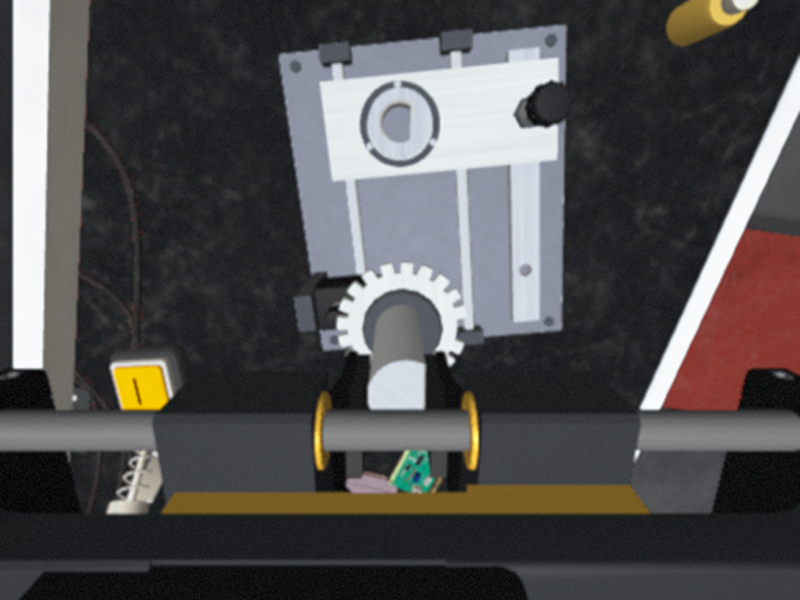

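The bore is at (398,122) with its flat to the right, as is the held spindle's. The wheel is at about (402,315). I'll measure bore and wheel centres in this same view.

```bash
cat > m.py <<'E'
from h import *
import pickle,sys
from scipy.optimize import least_squares
def plane(c,h):
    v,u=np.mgrid[0:384,0:512]; dr=np.stack([(u-c["cx"])/c["fx"],(v-c["cy"])/c["fy"],np.ones(u.shape)],-1)@np.array(c["rotation"]).T
    return np.array(c["xyz"])+dr*((h-c["xyz"][2])/dr[...,2])[...,None]
def circ(p,R,p0):
    q=least_squares(lambda a:np.hypot(*(p-a[:2]).T)-(a[2] if len(a)>2 else R),p0,loss="soft_l1",f_scale=.5); return q.x.round(2),np.sqrt(2*q.cost/len(p)).round(2)
if __name__=="__main__":
    c=pickle.load(open("w4.pkl","rb")); P=cloud(c);z=P[...,2]; g=cv2.cvtColor(c["frame"],cv2.COLOR_BGR2GRAY)
    q=plane(c,.066); r=np.hypot(q[...,0]-.6095,q[...,1]-.141)
    m=(r<.03)&(g>150)&(z>.058)
    k,l,st,_=cv2.connectedComponentsWithStats(m.astype(np.uint8)); i=1+np.argmax(st[1:,4])
    o,_=outline(c,l==i,.066); o=o[np.hypot(*(o-[609.5,141]).T)>23]
    print("pulley",len(o),circ(o,26,[609,141]),circ(o,26,[609,141,26]))
    q=plane(c,.2293); 
    m=(z>.215)&(z<.24)&(np.hypot(q[...,0]-.58,q[...,1]-.255)<.045)&(g>130)
    o,_=outline(c,m,.2293); C=np.array([579.65,255.1])
    print("wheel z",np.median(z[m]))
    for _ in range(5):
        rr=np.hypot(*(o-C).T); s=o[(rr>32)&((o-C)[:,1]<0)]; C=circ(s,33.8,C)[0][:2]
    print("wheel",len(s),circ(s,33.8,C), "expected",[579.65,255.1])
    # wheel rim angular gaps
    a=np.degrees(np.arctan2(*(q[...,:2]*1000-C)[...,::-1].transpose(2,0,1)))%360
    R=np.hypot(*(q[...,:2]*1000-C).transpose(2,0,1)); ring=(R>29.5)&(R<32.5)
    h=[(int(t),int(g[ring&(abs((a-t+180)%360-180)<2)].mean())) for t in range(160,360,4) if (ring&(abs((a-t+180)%360-180)<2)).any()]; print(h)
E
python3 m.py
```

```text
pulley 119 (array([608.41, 142.02]), np.float64(0.75)) (array([608.39, 141.95,  25.07]), np.float64(0.29))
wheel z 0.22792210358019604
wheel 95 (array([581.27, 252.98]), np.float64(0.54)) expected [579.65, 255.1]
[(160, 168), (164, 89), (168, 223), (172, 237), (176, 225), (180, 123), (184, 86), (188, 65), (192, 93), (196, 158), (200, 179), (204, 230), (208, 236), (212, 228), (216, 157), (220, 184), (224, 236), (228, 236), (232, 174), (236, 162), (240, 229), (244, 240), (248, 231), (252, 163), (256, 198), (260, 238), (264, 235), (268, 198), (272, 159), (276, 222), (280, 238), (284, 220), (288, 155), (292, 180), (296, 237), (300, 239), (304, 185), (308, 132), (312, 215), (316, 238), (320, 221), (324, 66), (328, 146), (332, 233), (336, 237), (340, 204), (344, 102), (348, 212), (352, 237), (356, 236)]
```

Call:
play_rows --steps '[{"ax":0,"ay":0,"az":0,"dx":16,"dy":0,"dz":0,"claw":10},{"ax":0,"ay":0,"az":0,"dx":30,"dy":0,"dz":0,"claw":10},{"ax":0,"ay":0,"az":0,"dx":30,"dy":0,"dz":0,"claw":10},{"ax":0,"ay":0,"az":0,"dx":25,"dy":-0.4,"dz":10,"claw":10},{"ax":0,"ay":0,"az":0,"dx":15,"dy":0,"dz":20,"claw":10},{"ax":0,"ay":0,"az":0,"dx":0,"dy":0,"dz":30,"claw":10},{"ax":0,"ay":0,"az":0,"dx":0,"dy":0,"dz":20,"claw":10},{"ax":0,"ay":0,"az":0,"dx":0,"dy":0,"dz":9,"claw":10},{"ax":0,"ay":0,"az":0,"dx":0,"dy":0,"dz":0,"claw":10},{"ax":0,"ay":0,"az":0,"dx":0,"dy":0,"dz":0,"claw":10}]'

```text
time_s: 9.25
tcp_pos: [0.6128, 0.1438, 0.183]
ee_rot: [[0.243, -0.97, 0.002], [-0.97, -0.243, 0.0], [0.0, -0.002, -1.0]]
wrist_force: [0.5, 1.2, -2.5]
gripper_width: 0.236
gripper_force: 30.0
```

```bash
python3 - <<'E'
from h import *
import pickle
s=sense();print(s["tcp_pos"],s["wrist_force"],s["gripper_width"])
im=[]
for n,x0,y0 in(("scene",185,150),("side",225,110)):
    c=capture(n); pickle.dump(c,open(n+"5.pkl","wb"))
    C=np.array([.609,.1415]); R=np.array(c["rotation"])
    for h in(.066,.09,.135,.14):
        p=R.T@(np.array([*C,h])-c["xyz"]); print(n,h,(p[0]/p[2]*c["fx"]+c["cx"]).round(1),(p[1]/p[2]*c["fy"]+c["cy"]).round(1))
    im.append(cv2.resize(c["frame"][y0:y0+100,x0:x0+80],None,fx=5,fy=5,interpolation=cv2.INTER_CUBIC))
cv2.imwrite("pics/v5.png",np.hstack(im))
E
```

```text
[0.61282704 0.1438235  0.18299452] [ 0.50115348  1.1761235  -2.54831667] 0.23623388388718886
scene 0.066 229.0 221.5
scene 0.09 228.6 215.1
scene 0.135 227.9 202.6
scene 0.14 227.8 201.1
side 0.066 264.3 173.0
side 0.09 264.3 166.9
side 0.135 264.3 155.3
side 0.14 264.3 154.0
```

View pics/v5.png

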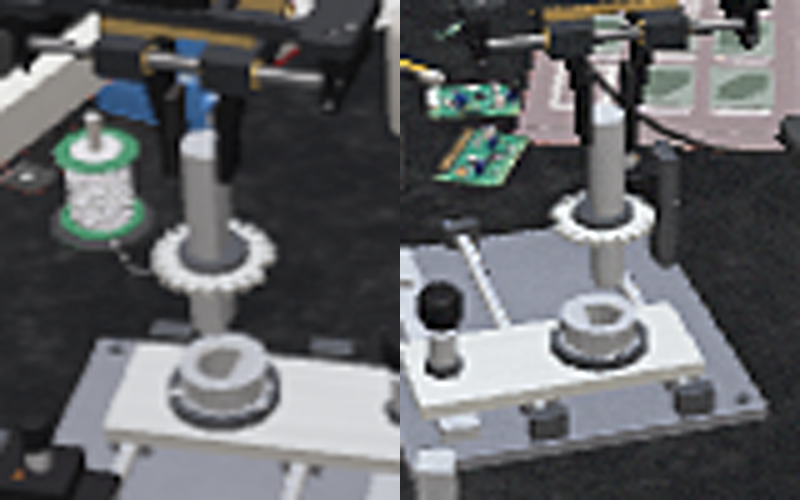

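The scene crop has the wheel centre at about u=213 and the pulley at 225; in the side crop the wheel is at 602 and the pulley at 597. The spindle therefore looks about 3 mm off towards +x. I'll put numbers on it.

```bash
python3 - <<'E'
from m import *
A=[];b=[]
for n in("scene","side"):
    c=pickle.load(open(n+"5.pkl","rb")); R=np.array(c["rotation"]); P=cloud(c); z=P[...,2]; g=cv2.cvtColor(c["frame"],cv2.COLOR_BGR2GRAY).astype(float)
    C=np.array([.609,.1415]); d=np.hypot(*(P[...,:2]-C).transpose(2,0,1))
    def col(h,rad,v0,v1,thr=110):
        # subpixel silhouette of max width over rows
        p=R.T@(np.array([*C,h])-c["xyz"]); uc=p[0]/p[2]*c["fx"]+c["cx"]; vc=p[1]/p[2]*c["fy"]+c["cy"]; w=rad/p[2]*c["fx"]
        out=[]
        for v in range(int(round(vc+v0)),int(round(vc+v1))+1):
            def edge(a,bb):
                x=np.arange(a,bb,.1); y=np.interp(x,np.arange(512),g[v]); dy=np.abs(np.gradient(cv2.GaussianBlur(y[None],(0,0),6)[0])); return x[np.argmax(dy)]
            L=edge(uc-w-4,uc-w+4); Rr=edge(uc+w-4,uc+w+4); out.append((v,round(L,1),round(Rr,1),round((L+Rr)/2,2)))
        return uc.round(1),vc.round(1),w.round(1),out
    print(n,"pulley",*col(.066,.026,-1,4)); print(n,"wheel",*col(.140,.034,-2,3)); print(n,"foot",*col(.108,.013,-2,3)); print(n,"shank",*col(.165,.013,-2,4))
    m=(z>.063)&(z<.07)&(d<.03); print("pulley med",P[m][:,:2].mean(0), m.sum()); m=(z>.13)&(z<.15)&(d<.04); print("wheel",P[m].mean(0),m.sum())
E
```

```text
scene pulley 229.0 221.5 8.8 [(221, np.float64(223.3), np.float64(238.5), np.float64(230.9)), (222, np.float64(223.3), np.float64(239.1), np.float64(231.2)), (223, np.float64(219.2), np.float64(239.6), np.float64(229.4)), (224, np.float64(219.1), np.float64(240.0), np.float64(229.55)), (225, np.float64(218.6), np.float64(240.4), np.float64(229.5)), (226, np.float64(218.3), np.float64(240.6), np.float64(229.45))]
scene wheel 227.8 201.1 12.0 [(199, np.float64(215.4), np.float64(239.4), np.float64(227.42)), (200, np.float64(214.8), np.float64(239.3), np.float64(227.07)), (201, np.float64(214.8), np.float64(239.5), np.float64(227.17)), (202, np.float64(214.8), np.float64(239.3), np.float64(227.07)), (203, np.float64(214.8), np.float64(236.9), np.float64(225.87)), (204, np.float64(215.7), np.float64(237.3), np.float64(226.52))]
scene foot 228.3 210.1 4.5 [(208, np.float64(221.7), np.float64(231.2), np.float64(226.46)), (209, np.float64(222.5), np.float64(231.4), np.float64(226.96)), (210, np.float64(222.6), np.float64(231.4), np.float64(227.01)), (211, np.float64(222.6), np.float64(231.4
[... 1839 characters left out ...]
7)), (164, np.float64(262.5), np.float64(269.2), np.float64(265.87)), (165, np.float64(262.5), np.float64(270.5), np.float64(266.52))]
side shank 264.3 147.3 4.0 [(145, np.float64(262.6), np.float64(269.4), np.float64(265.98)), (146, np.float64(262.6), np.float64(269.4), np.float64(265.98)), (147, np.float64(262.6), np.float64(269.4), np.float64(265.98)), (148, np.float64(260.1), np.float64(269.8), np.float64(264.93)), (149, np.float64(257.4), np.float64(271.3), np.float64(264.33)), (150, np.float64(260.2), np.float64(270.7), np.float64(265.43)), (151, np.float64(259.3), np.float64(271.2), np.float64(265.23))]
pulley med [0.60932514 0.14221489] 85
wheel [0.6123041  0.13228701 0.14431998] 128
```

Call:
play_rows --steps '[{"ax":0,"ay":0,"az":0,"dx":-0.6,"dy":2.4,"dz":6,"claw":10},{"ax":0,"ay":0,"az":0,"dx":0,"dy":0,"dz":8,"claw":10},{"ax":0,"ay":0,"az":0,"dx":0,"dy":0,"dz":6,"claw":10},{"ax":0,"ay":0,"az":0,"dx":0,"dy":0,"dz":4,"claw":10},{"ax":0,"ay":0,"az":0,"dx":0,"dy":0,"dz":2,"claw":10},{"ax":0,"ay":0,"az":0,"dx":0,"dy":0,"dz":2,"claw":10},{"ax":0,"ay":0,"az":0,"dx":0,"dy":0,"dz":0,"claw":10}]'

```text
time_s: 10.05
tcp_pos: [0.6095, 0.1438, 0.1535]
ee_rot: [[0.243, -0.97, -0.0], [-0.97, -0.243, -0.0], [0.0, 0.0, -1.0]]
wrist_force: [0.1, 0.3, -2.3]
gripper_width: 0.236
gripper_force: 30.0
```

Call:
play_rows --steps '[{"ax":0,"ay":0,"az":0,"dx":0,"dy":0,"dz":2,"claw":10},{"ax":0,"ay":0,"az":0,"dx":0,"dy":0,"dz":2,"claw":10},{"ax":0,"ay":0,"az":0,"dx":0,"dy":0,"dz":2,"claw":10},{"ax":0,"ay":0,"az":0,"dx":0,"dy":0,"dz":0,"claw":10}]'

```text
time_s: 10.45
tcp_pos: [0.6096, 0.1439, 0.1475]
ee_rot: [[0.243, -0.97, 0.0], [-0.97, -0.243, 0.0], [-0.0, -0.0, -1.0]]
wrist_force: [0.8, -0.6, -2.8]
gripper_width: 0.235
gripper_force: 30.0
```

No force at 10 mm depth, so the spindle is in the bore. I'll continue down.

Call:
play_rows --steps '[{"ax":0,"ay":0,"az":0,"dx":0,"dy":0,"dz":5,"claw":10},{"ax":0,"ay":0,"az":0,"dx":0,"dy":0,"dz":8,"claw":10},{"ax":0,"ay":0,"az":0,"dx":0,"dy":0,"dz":8,"claw":10},{"ax":0,"ay":0,"az":0,"dx":0,"dy":0,"dz":6,"claw":10},{"ax":0,"ay":0,"az":0,"dx":0,"dy":0,"dz":4,"claw":10},{"ax":0,"ay":0,"az":0,"dx":0,"dy":0,"dz":2,"claw":10},{"ax":0,"ay":0,"az":0,"dx":0,"dy":0,"dz":0,"claw":10}]'

```text
time_s: 11.15
tcp_pos: [0.6096, 0.1439, 0.1144]
ee_rot: [[0.243, -0.97, 0.0], [-0.97, -0.243, 0.0], [-0.0, -0.0, -1.0]]
wrist_force: [1.4, 0.1, -2.7]
gripper_width: 0.235
gripper_force: 30.0
```

Call:
play_rows --steps '[{"ax":0,"ay":0,"az":0,"dx":0,"dy":0,"dz":1,"claw":10},{"ax":0,"ay":0,"az":0,"dx":0,"dy":0,"dz":1,"claw":10},{"ax":0,"ay":0,"az":0,"dx":0,"dy":0,"dz":0,"claw":10}]'

```text
time_s: 11.45
tcp_pos: [0.6097, 0.1439, 0.1129]
ee_rot: [[0.243, -0.97, 0.001], [-0.97, -0.243, 0.0], [-0.0, -0.001, -1.0]]
wrist_force: [1.2, -0.2, -2.6]
gripper_width: 0.236
gripper_force: 30.0
```

Call:
play_rows --steps '[{"ax":0,"ay":0,"az":0,"dx":0,"dy":0,"dz":1,"claw":10},{"ax":0,"ay":0,"az":0,"dx":0,"dy":0,"dz":0,"claw":10}]'

```text
time_s: 11.65
tcp_pos: [0.6097, 0.1439, 0.1122]
ee_rot: [[0.243, -0.97, 0.001], [-0.97, -0.243, 0.0], [-0.0, -0.001, -1.0]]
wrist_force: [1.2, -0.3, -0.9]
gripper_width: 0.235
gripper_force: 30.0
```

Call:
play_rows --steps '[{"ax":0,"ay":0,"az":0,"dx":0,"dy":0,"dz":0.7,"claw":10},{"ax":0,"ay":0,"az":0,"dx":0,"dy":0,"dz":0,"claw":10},{"ax":0,"ay":0,"az":0,"dx":0,"dy":0,"dz":0,"claw":30},{"ax":0,"ay":0,"az":0,"dx":0,"dy":0,"dz":0,"claw":50},{"ax":0,"ay":0,"az":0,"dx":0,"dy":0,"dz":0,"claw":60},{"ax":0,"ay":0,"az":0,"dx":0,"dy":0,"dz":0,"claw":60}]'

```text
time_s: 12.25
tcp_pos: [0.6091, 0.1437, 0.1106]
ee_rot: [[0.243, -0.97, -0.001], [-0.97, -0.243, -0.0], [0.0, 0.001, -1.0]]
wrist_force: [-0.6, -0.2, 0.4]
gripper_width: 0.514
gripper_force: 0.0
```

Call:
play_rows --steps '[{"ax":0,"ay":0,"az":0,"dx":0,"dy":0,"dz":-15,"claw":60},{"ax":0,"ay":0,"az":0,"dx":0,"dy":0,"dz":-40,"claw":60},{"ax":0,"ay":0,"az":0,"dx":0,"dy":0,"dz":-40,"claw":60},{"ax":0,"ay":0,"az":0,"dx":0,"dy":0,"dz":-40,"claw":60},{"ax":0,"ay":0,"az":0,"dx":0,"dy":0,"dz":0,"claw":60}]'

```text
time_s: 12.75
tcp_pos: [0.6127, 0.1446, 0.2533]
ee_rot: [[0.244, -0.97, 0.013], [-0.97, -0.244, 0.004], [-0.001, -0.013, -1.0]]
wrist_force: [-0.7, 0.0, 0.4]
gripper_width: 0.686
gripper_force: 0.0
```

Call:
play_rows --steps '[{"ax":0,"ay":0,"az":8.5,"dx":0,"dy":0,"dz":0,"claw":60},{"ax":0,"ay":0,"az":8.5,"dx":0,"dy":0,"dz":0,"claw":60},{"ax":0,"ay":0,"az":8.5,"dx":0,"dy":0,"dz":0,"claw":60},{"ax":0,"ay":0,"az":8.5,"dx":0,"dy":0,"dz":0,"claw":60},{"ax":0,"ay":0,"az":8.5,"dx":0,"dy":0,"dz":0,"claw":60},{"ax":0,"ay":0,"az":8.5,"dx":0,"dy":0,"dz":0,"claw":60},{"ax":0,"ay":0,"az":8.5,"dx":0,"dy":0,"dz":0,"claw":60},{"ax":0,"ay":0,"az":8.5,"dx":0,"dy":0,"dz":0,"claw":60},{"ax":0,"ay":0,"az":8.5,"dx":0,"dy":0,"dz":0,"claw":60},{"ax":0,"ay":0,"az":8.5,"dx":0,"dy":0,"dz":0,"claw":60},{"ax":0,"ay":0,"az":0,"dx":0,"dy":0,"dz":0,"claw":60},{"ax":0,"ay":0,"az":0,"dx":0,"dy":0,"dz":0,"claw":60}]'

```text
time_s: 13.95
tcp_pos: [0.6093, 0.1438, 0.2456]
ee_rot: [[-0.944, -0.329, -0.001], [-0.329, 0.944, -0.0], [0.001, 0.0, -1.0]]
wrist_force: [1.0, -0.5, 0.1]
gripper_width: 0.685
gripper_force: 0.0
```

```bash
python3 - <<'E'
from m import *
s=sense();print(s["tcp_pos"],s["ee_rot"].round(4).tolist(),s["joints"].round(1),s["wrist_force"])
c=capture("wrist"); pickle.dump(c,open("w6.pkl","wb")); P=cloud(c);z=P[...,2]; g=cv2.cvtColor(c["frame"],cv2.COLOR_BGR2GRAY)
cv2.imwrite("pics/w6.png",cv2.resize(c["frame"],(800,600),interpolation=cv2.INTER_CUBIC))
near=lambda x,y,r:np.hypot(P[...,0]-x,P[...,1]-y)<r
m=near(.504,.1055,.03)&(z>.095)&(z<.11); k=P[m]; o,_=outline(c,m,.103); print("knob",m.sum(),z[m].mean(),k.mean(0),circ(o,15,[504,105]),circ(o,15,[504,105,15]))
m=(z>.034)&(z<.046)&near(.57,.12,.15)&(g>150); print("carriage",m.sum(),cv2.minAreaRect(plane(c,.04)[m][:,:2].astype(np.float32)*1000))
m=near(.609,.142,.045)&(z>.06)&(z<.085); print("wheel z",np.percentile(z[m],[5,25,50,75,95]).round(4))
q=P[m&(z>.067)&(z<.077)]; A=np.c_[q[:,:2],np.ones(len(q))]; r=np.linalg.lstsq(A,q[:,2],rcond=None)[0]; print("plane tilt deg",np.degrees(r[:2]),len(q))
m=near(.609,.142,.03)&(z>.135); print("top",P[m].mean(0),m.sum())
E
```

```text
[0.60932267 0.14377529 0.24558796] [[-0.9442, -0.3294, -0.0007], [-0.3294, 0.9442, -0.0002], [0.0007, 0.0, -1.0]] [ 28.1  20.9   4.3  -0.  -73.4 -98.8] [ 1.03365421 -0.47962454  0.1244761 ]
knob 670 0.09978330714604611 [0.50444181 0.10634576 0.09978331] (array([504.95, 106.45]), np.float64(0.7)) (array([504.89, 106.51,  14.19]), np.float64(0.46))
carriage 6163 ((573.8330078125, 130.4307403564453), (195.91851806640625, 79.63520050048828), 19.071748733520508)
wheel z [0.0681 0.0691 0.0699 0.0745 0.0764]
plane tilt deg [-0.41241122 -0.08291093] 1297
top [0.58741993 0.13435252 0.35720876] 12538
```

View pics/w6.png

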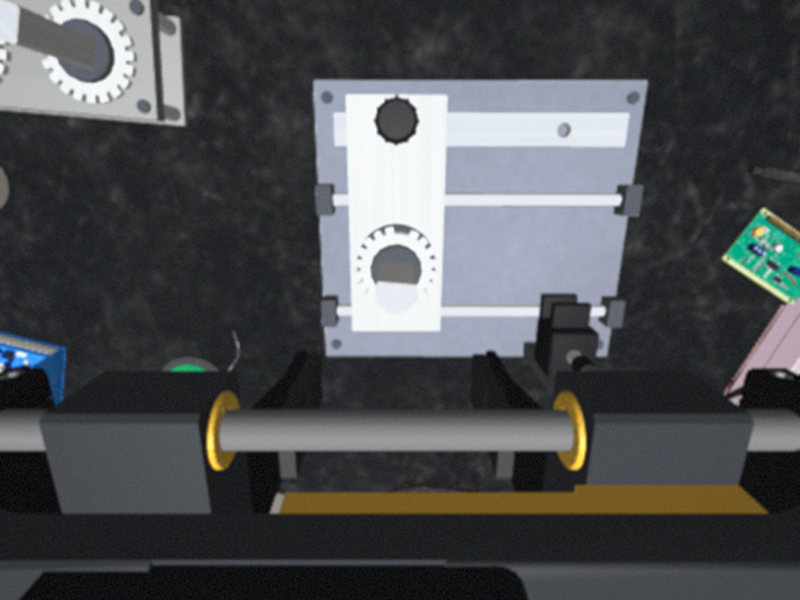

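The spindle is seated: wheel top at about 0.070 m with under 0.5° of tilt. The knob is at (397,120), and the fork is clear at lower right. Now to the knob.

Call:
play_rows --steps '[{"ax":0,"ay":0,"az":0,"dx":25,"dy":0,"dz":0,"claw":60},{"ax":0,"ay":0,"az":0,"dx":40,"dy":0,"dz":0,"claw":60},{"ax":0,"ay":0,"az":0,"dx":30,"dy":0,"dz":20,"claw":60},{"ax":0,"ay":0,"az":0,"dx":16,"dy":0,"dz":38,"claw":60},{"ax":0,"ay":0,"az":0,"dx":0,"dy":0,"dz":40,"claw":60},{"ax":0,"ay":0,"az":0,"dx":0,"dy":0,"dz":30,"claw":60},{"ax":0,"ay":0,"az":0,"dx":0,"dy":0,"dz":20,"claw":60},{"ax":0,"ay":0,"az":0,"dx":0,"dy":0,"dz":10,"claw":60},{"ax":0,"ay":0,"az":0,"dx":0,"dy":0,"dz":0,"claw":60},{"ax":0,"ay":0,"az":0,"dx":0,"dy":0,"dz":0,"claw":60}]'

```text
time_s: 15.0
tcp_pos: [0.5055, 0.1079, 0.0889]
ee_rot: [[-0.945, -0.327, 0.002], [-0.327, 0.945, 0.0], [-0.002, -0.0, -1.0]]
wrist_force: [-1.3, -0.9, 0.1]
gripper_width: 0.69
gripper_force: 0.0
```

Call:
play_rows --steps '[{"ax":0,"ay":0,"az":0,"dx":1.5,"dy":0,"dz":2,"claw":40},{"ax":0,"ay":0,"az":0,"dx":0,"dy":0,"dz":0,"claw":34},{"ax":0,"ay":0,"az":0,"dx":0,"dy":0,"dz":0,"claw":28},{"ax":0,"ay":0,"az":0,"dx":0,"dy":0,"dz":0,"claw":20},{"ax":0,"ay":0,"az":0,"dx":0,"dy":0,"dz":0,"claw":20},{"ax":0,"ay":0,"az":0,"dx":0,"dy":0,"dz":0,"claw":20}]'

```text
time_s: 15.6
tcp_pos: [0.5037, 0.1072, 0.0866]
ee_rot: [[-0.945, -0.327, 0.001], [-0.327, 0.945, 0.0], [-0.001, -0.0, -1.0]]
wrist_force: [-0.7, -0.2, 2.4]
gripper_width: 0.263
gripper_force: 1.4
```

Call:
play_rows --steps '[{"ax":0,"ay":0,"az":0,"dx":0,"dy":0,"dz":-4,"claw":20},{"ax":0,"ay":0,"az":0,"dx":0,"dy":0,"dz":-4,"claw":20},{"ax":0,"ay":0,"az":0,"dx":0,"dy":0,"dz":-4,"claw":20},{"ax":0,"ay":0,"az":0,"dx":0,"dy":0,"dz":-1,"claw":20},{"ax":0,"ay":0,"az":0,"dx":0,"dy":0,"dz":0,"claw":20},{"ax":0,"ay":0,"az":0,"dx":0,"dy":0,"dz":0,"claw":20}]'

```text
time_s: 16.2
tcp_pos: [0.5031, 0.1071, 0.099]
ee_rot: [[-0.945, -0.326, -0.0], [-0.326, 0.945, -0.0], [0.0, 0.0, -1.0]]
wrist_force: [0.4, -0.8, 0.4]
gripper_width: 0.231
gripper_force: 0.0
```

The fingers closed to 20 mm with no force, so the knob isn't held. I'll look.

```bash
python3 - <<'E'
from m import *
s=sense();print(s["tcp_pos"],s["gripper_width"],s["gripper_force"])
c=capture("wrist"); pickle.dump(c,open("w7.pkl","wb")); d=capture("side"); e=capture("scene")
P=cloud(d); z=P[...,2]
a=cv2.resize(c["frame"],(400,300)); b=cv2.resize(d["frame"][130:190,200:280],(400,300),interpolation=cv2.INTER_CUBIC); f=cv2.resize(e["frame"][190:250,225:305],(400,300),interpolation=cv2.INTER_CUBIC)
w=cv2.resize(c["frame"][150:300,156:356],(400,300),interpolation=cv2.INTER_CUBIC)
cv2.imwrite("pics/v7.png",np.vstack([np.hstack([a,w]),np.hstack([b,f])]))
E
```

```text
[0.50305414 0.10706842 0.09897172] 0.23054003121219968 0.0
```

View pics/v7.png

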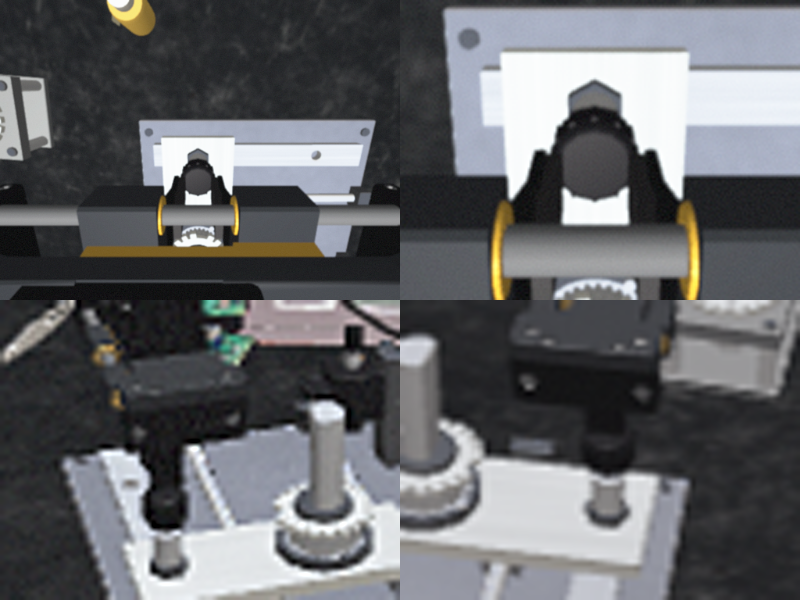

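```bash
python3 - <<'E'
from m import *
c=pickle.load(open("w7.pkl","rb")); P=cloud(c); z=P[...,2]; T=np.array([.50305,.10707]); R=np.array([[-.945,-.327],[-.327,.945]])
L=(P[...,:2]-T)@R.T*1000  # tool x,y
# crop coords ->orig
for (u,v) in((595,155),(595,120),(595,190),(560,150),(630,150),(545,180),(645,180),(595,85)):
    U=int(156+(u-400)/2);V=int(150+v/2); print((u,v),L[V,U].round(1),z[V,U].round(4), c["frame"][V,U])
m=(np.abs(L[...,0]-5)<40)&(np.abs(L[...,1])<30)&(z>.08)&(z<.135)
for zz in np.arange(.08,.135,.005):
    k=m&(z>=zz)&(z<zz+.005); 
    if k.sum()>5: print(zz.round(3),k.sum(),L[k].min(0).round(0),L[k].max(0).round(0),L[k].mean(0).round(1))
E
```

```text
(595, 155) [ 2.9 -1.4] 0.1002 [78 76 79]
(595, 120) [13.7 -1.4] 0.0967 [52 51 52]
(595, 190) [-10.   -1.4] 0.1009 [66 61 65]
(560, 150) [  4.2 -12.7] 0.0998 [51 47 47]
(630, 150) [ 4.5 10.6] 0.1007 [35 29 32]
(545, 180) [  9.1 -15.1] 0.1325 [29 25 29]
(645, 180) [ 9.4 12.4] 0.1332 [25 25 26]
(595, 85) [11.4 -1.4] 0.0462 [104  97  91]
0.08 50 [ -0. -15.] [15. 15.] [10.9 -0.2]
0.085 94 [ -0. -17.] [16. 14.] [11.3 -1.8]
0.09 106 [-15. -17.] [15. 14.] [10.8 -1.3]
0.095 453 [-17. -16.] [15. 13.] [ 4.6 -1. ]
0.1 811 [-13. -13.] [13. 11.] [-0.3 -1.3]
0.11 39 [  9. -20.] [11. 18.] [ 9.9 -2.1]
0.115 144 [ -5. -20.] [11. 18.] [ 8.  -1.1]
0.12 134 [ -9. -20.] [11. 18.] [ 7.2 -0.8]
0.125 164 [ -5. -20.] [12. 18.] [ 7.9 -0.7]
0.13 140 [ -5. -20.] [12. 18.] [ 9.5 -2.1]
```

```bash
python3 - <<'E'
from m import *
c=pickle.load(open("w7.pkl","rb")); P=cloud(c); z=P[...,2]; T=np.array([.50305,.10707]); R=np.array([[-.945,-.327],[-.327,.945]])
L=(P[...,:2]-T)@R.T*1000
np.set_printoptions(linewidth=220)
print("cols",list(range(218,292,3)))
for v in range(198,262,4):
    print(v,"z",(z[v,218:292:3]*1000).astype(int))
for v in range(198,262,8): print(v,"y",L[v,218:292:3,1].astype(int)); print(v,"x",L[v,218:292:3,0].astype(int))
E
```

```text
cols [218, 221, 224, 227, 230, 233, 236, 239, 242, 245, 248, 251, 254, 257, 260, 263, 266, 269, 272, 275, 278, 281, 284, 287, 290]
198 z [38 39 38 38 38 37 38 39 46 47 51 54 55 53 49 45 46 38 37 38 37 38 39 38 39]
202 z [39 38 38 37 38 38 37 38 46 57 62 64 85 63 61 52 46 38 39 39 39 39 39 38 38]
206 z [38 38 38 37 38 36 37 37 87 86 87 88 93 88 86 87 47 38 38 38 39 37 38 38 37]
210 z [38 37 38 38 37 38 37 86 95 95 95 96 97 95 95 94 88 82 38 37 38 38 39 38 38]
214 z [ 38  38  39  38  38  38  89  94  96  98  99 100  99  99  97  97  96  92  88  38  37  38  38  38  39]
218 z [ 38  38  39  38  39  95  96  99 100 101 100  99 101 100  99  99  99  98  97  38  37  37  39  38  39]
222 z [ 37  38  39  38  38  94  99 100 101 100 100 101 101  99 100 100 100 100  97  83  38  39  38  38  37]
226 z [ 37  37 117 116 113 114 113  99 100  99 100  99 100  98 101 100 100 100 113 113 116 117 118  38  39]
230 z [ 37  38 123 121 119 119 119 100 100 100 100 100 100 100  99 101 100  99 119 119 120 123 123  39  38]
234 z [ 39 128 128 127 125 124 124  99 100  99 100 101 100  99 101 100  99  99 125 124 124 129 12
[... 1611 characters left out ...]
  0   0   0   1   0   0   9   9   9  10  11 -26 -26]
238 y [-33 -18 -17 -15 -14 -12 -11 -10  -8  -6  -4  -2   0   1   3   5   7   9   9  10  12  13  15  17  32]
238 x [-34  11  11   9   9   9   7  -4  -5  -4  -5  -4  -5  -4  -4  -5  -4  -5   9   9   9  11  11  10 -34]
246 y [-19 -17 -16 -14 -13 -11 -11 -14  -8  -6  -4  -2   0   1   3   5  10  13   8  10  11  13  14  16  17]
246 x [ 11  10   9   9   9   9   3 -43 -11 -10 -11 -10 -10 -11 -11 -10 -42 -43   7   9   9   9  10  10  11]
254 y [-18 -16 -15 -14 -12 -11 -11 -14 -11  -8  -6  -3   0   2   5   7  10  13   8   9  11  12  13  15  16]
254 x [ 10  10   9   9   9   9   0 -50 -50 -50 -50 -50 -50 -50 -51 -50 -51 -51   3   8   9   9  10  10  10]
```

The depth shows the fingertips at z≈0.113, 13 mm above the reported TCP, and the knob top at about 0.100–0.103. The fingers closed over the top edge of the knob, which has not moved and is still down. I'll open, go about 33 mm lower and grip again.

Call:
play_rows --steps '[{"ax":0,"ay":0,"az":0,"dx":0,"dy":0,"dz":-5,"claw":60},{"ax":0,"ay":0,"az":0,"dx":-0.5,"dy":-1,"dz":0,"claw":60},{"ax":0,"ay":0,"az":0,"dx":0,"dy":0,"dz":0,"claw":60},{"ax":0,"ay":0,"az":0,"dx":0,"dy":0,"dz":0,"claw":60},{"ax":0,"ay":0,"az":0,"dx":0,"dy":0,"dz":5,"claw":60},{"ax":0,"ay":0,"az":0,"dx":0,"dy":0,"dz":8,"claw":60},{"ax":0,"ay":0,"az":0,"dx":0,"dy":0,"dz":8,"claw":60},{"ax":0,"ay":0,"az":0,"dx":0,"dy":0,"dz":5,"claw":60},{"ax":0,"ay":0,"az":0,"dx":0,"dy":0,"dz":0,"claw":60}]'

```text
time_s: 17.25
tcp_pos: [0.5032, 0.1059, 0.0768]
ee_rot: [[-0.945, -0.326, -0.002], [-0.326, 0.945, -0.001], [0.003, -0.0, -1.0]]
wrist_force: [-0.2, -0.1, 0.2]
gripper_width: 0.686
gripper_force: 0.0
```

```bash
cat > tip.py <<'E'
from m import *
s=sense(); T=s["tcp_pos"]; Rt=s["ee_rot"]; print(T,s["gripper_width"],s["wrist_force"].round(1))
c=capture("wrist"); P=cloud(c); L=((P-T)@Rt)*1000
m=(abs(L[...,0]-9)<4)&(abs(L[...,1])>20)&(abs(L[...,1])<45)&(L[...,2]<60)&(L[...,2]>-60)
print("finger lowest tool z", np.percentile(L[m][:,2],[90,97,99,100]).round(1),m.sum())
m=(np.hypot(L[...,0],L[...,1])<22)&(P[...,2]>.09); print("knob",L[m].mean(0).round(1),np.percentile(P[m][:,2],[5,50,95]).round(4))
m&=P[...,2]>.097; print("ext",L[m].min(0).round(1),L[m].max(0).round(1))
E
python3 tip.py
```

```text
[0.50322155 0.10593822 0.07679566] 0.6858636607840252 [-0.2 -0.1  0.2]
finger lowest tool z [38.5 39.6 51.7 58.9] 2289
knob [  2.9  -0.2 -22.3] [0.0931 0.1001 0.1013]
ext [-10.4 -14.6 -25.5] [ 13.9  13.9 -20.2]
```

Call:
play_rows --steps '[{"ax":0,"ay":0,"az":0,"dx":0,"dy":0,"dz":6,"claw":60},{"ax":0,"ay":0,"az":0,"dx":0,"dy":0,"dz":6,"claw":60},{"ax":0,"ay":0,"az":0,"dx":0,"dy":0,"dz":0,"claw":40},{"ax":0,"ay":0,"az":0,"dx":0,"dy":0,"dz":0,"claw":32},{"ax":0,"ay":0,"az":0,"dx":0,"dy":0,"dz":0,"claw":20},{"ax":0,"ay":0,"az":0,"dx":0,"dy":0,"dz":0,"claw":20},{"ax":0,"ay":0,"az":0,"dx":0,"dy":0,"dz":0,"claw":20},{"ax":0,"ay":0,"az":0,"dx":0,"dy":0,"dz":0,"claw":20}]'

```text
time_s: 18.1
tcp_pos: [0.5041, 0.1064, 0.0663]
ee_rot: [[-0.945, -0.327, 0.0], [-0.327, 0.945, 0.0], [-0.001, 0.0, -1.0]]
wrist_force: [0.2, 0.2, 0.6]
gripper_width: 0.332
gripper_force: 30.0
```

The knob is gripped at about 29 mm and 30 N. Pulling up.

Call:
play_rows --steps '[{"ax":0,"ay":0,"az":0,"dx":0,"dy":0,"dz":-4,"claw":20},{"ax":0,"ay":0,"az":0,"dx":0,"dy":0,"dz":-4,"claw":20},{"ax":0,"ay":0,"az":0,"dx":0,"dy":0,"dz":-4,"claw":20},{"ax":0,"ay":0,"az":0,"dx":0,"dy":0,"dz":-1,"claw":20},{"ax":0,"ay":0,"az":0,"dx":0,"dy":0,"dz":0,"claw":20},{"ax":0,"ay":0,"az":0,"dx":0,"dy":0,"dz":0,"claw":20}]'

```text
time_s: 18.7
tcp_pos: [0.5039, 0.1064, 0.0787]
ee_rot: [[-0.945, -0.326, -0.0], [-0.326, 0.945, 0.0], [0.0, 0.0, -1.0]]
wrist_force: [4.9, -0.4, -11.5]
gripper_width: 0.335
gripper_force: 30.0
```

Call:
play_rows --steps '[{"ax":0,"ay":0,"az":0,"dx":0,"dy":3,"dz":0,"claw":20},{"ax":0,"ay":0,"az":0,"dx":0,"dy":7,"dz":0,"claw":20},{"ax":0,"ay":0,"az":0,"dx":0,"dy":10,"dz":0,"claw":20},{"ax":0,"ay":0,"az":0,"dx":0,"dy":0,"dz":0,"claw":20}]'

```text
time_s: 19.1
tcp_pos: [0.4971, 0.1262, 0.0788]
ee_rot: [[-0.945, -0.327, -0.0], [-0.327, 0.945, 0.001], [-0.0, 0.001, -1.0]]
wrist_force: [3.6, 3.1, -11.8]
gripper_width: 0.335
gripper_force: 30.0
```

Call:
play_rows --steps '[{"ax":0,"ay":0,"az":0,"dx":0,"dy":8,"dz":0,"claw":20},{"ax":0,"ay":0,"az":0,"dx":0,"dy":12,"dz":0,"claw":20},{"ax":0,"ay":0,"az":0,"dx":0,"dy":12,"dz":0,"claw":20},{"ax":0,"ay":0,"az":0,"dx":0,"dy":12,"dz":0,"claw":20},{"ax":0,"ay":0,"az":0,"dx":0,"dy":12,"dz":0,"claw":20},{"ax":0,"ay":0,"az":0,"dx":0,"dy":8,"dz":0,"claw":20},{"ax":0,"ay":0,"az":0,"dx":0,"dy":0,"dz":0,"claw":20}]'

```text
time_s: 19.8
tcp_pos: [0.4762, 0.1865, 0.0789]
ee_rot: [[-0.945, -0.327, -0.0], [-0.327, 0.945, 0.001], [0.0, 0.001, -1.0]]
wrist_force: [3.4, 3.2, -11.4]
gripper_width: 0.335
gripper_force: 30.0
```

```bash
python3 - <<'E'
from m import *
s=sense();print(s["tcp_pos"],s["wrist_force"].round(1))
im=[]
for n,x0,y0 in(("scene",170,170),("side",215,100)):
    c=capture(n); P=cloud(c); z=P[...,2]
    im.append(cv2.resize(c["frame"][y0:y0+100,x0:x0+80],None,fx=5,fy=5,interpolation=cv2.INTER_CUBIC))
cv2.imwrite("pics/v8.png",np.hstack(im))
E
```

```text
[0.47620392 0.18654799 0.07888023] [  3.4   3.2 -11.4]
```

View pics/v8.png

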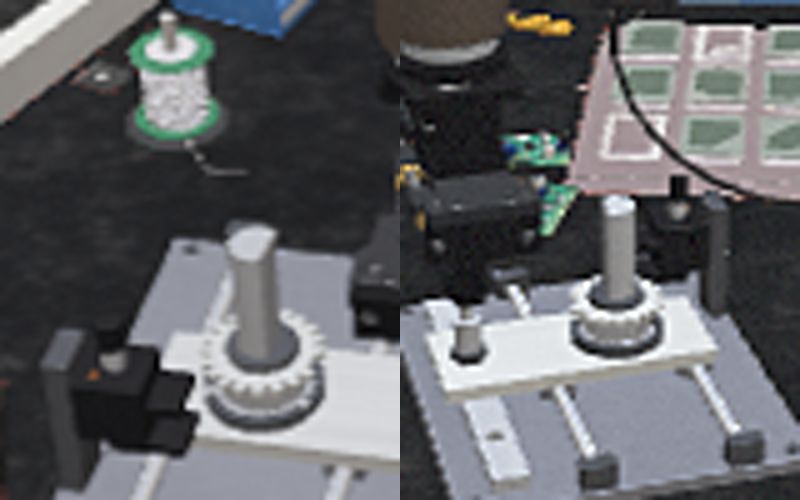

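The wheel is level and heading between the jaws, which are at about (175,400) in the scene crop, and the carriage is 85 mm along. 55 mm to go.

Call:
play_rows --steps '[{"ax":0,"ay":0,"az":0,"dx":0,"dy":6,"dz":0,"claw":20},{"ax":0,"ay":0,"az":0,"dx":0,"dy":9,"dz":0,"claw":20},{"ax":0,"ay":0,"az":0,"dx":0,"dy":9,"dz":0,"claw":20},{"ax":0,"ay":0,"az":0,"dx":0,"dy":9,"dz":0,"claw":20},{"ax":0,"ay":0,"az":0,"dx":0,"dy":9,"dz":0,"claw":20},{"ax":0,"ay":0,"az":0,"dx":0,"dy":7,"dz":0,"claw":20},{"ax":0,"ay":0,"az":0,"dx":0,"dy":4,"dz":0,"claw":20},{"ax":0,"ay":0,"az":0,"dx":0,"dy":2,"dz":0,"claw":20},{"ax":0,"ay":0,"az":0,"dx":0,"dy":0,"dz":0,"claw":20},{"ax":0,"ay":0,"az":0,"dx":0,"dy":0,"dz":0,"claw":20}]'

```text
time_s: 20.9
tcp_pos: [0.4585, 0.2377, 0.079]
ee_rot: [[-0.945, -0.326, -0.0], [-0.326, 0.945, 0.0], [0.0, 0.0, -1.0]]
wrist_force: [3.7, 1.5, -11.4]
gripper_width: 0.336
gripper_force: 30.0
```

Call:
play_rows --steps '[{"ax":0,"ay":0,"az":0,"dx":0,"dy":1,"dz":0,"claw":20},{"ax":0,"ay":0,"az":0,"dx":0,"dy":0,"dz":0,"claw":20},{"ax":0,"ay":0,"az":0,"dx":0,"dy":0,"dz":0,"claw":60},{"ax":0,"ay":0,"az":0,"dx":0,"dy":0,"dz":0,"claw":60},{"ax":0,"ay":0,"az":0,"dx":0,"dy":0,"dz":0,"claw":60},{"ax":0,"ay":0,"az":0,"dx":0,"dy":0,"dz":0,"claw":60},{"ax":0,"ay":0,"az":0,"dx":0,"dy":0,"dz":0,"claw":60}]'

```text
time_s: 21.6
tcp_pos: [0.4584, 0.2388, 0.0796]
ee_rot: [[-0.945, -0.327, 0.001], [-0.327, 0.945, 0.0], [-0.001, 0.0, -1.0]]
wrist_force: [0.3, -0.3, -0.2]
gripper_width: 0.657
gripper_force: 0.0
```

Call:
play_rows --steps '[{"ax":0,"ay":0,"az":0,"dx":0,"dy":0,"dz":-15,"claw":60},{"ax":0,"ay":0,"az":0,"dx":0,"dy":0,"dz":-40,"claw":60},{"ax":0,"ay":0,"az":0,"dx":0,"dy":0,"dz":-40,"claw":60},{"ax":0,"ay":0,"az":0,"dx":0,"dy":0,"dz":-40,"claw":60},{"ax":0,"ay":0,"az":0,"dx":-30,"dy":0,"dz":-20,"claw":60},{"ax":0,"ay":0,"az":0,"dx":-30,"dy":0,"dz":0,"claw":60},{"ax":0,"ay":0,"az":0,"dx":0,"dy":0,"dz":0,"claw":60},{"ax":0,"ay":0,"az":0,"dx":0,"dy":0,"dz":0,"claw":60}]'

```text
time_s: 22.4
tcp_pos: [0.5147, 0.2579, 0.2333]
ee_rot: [[-0.945, -0.326, -0.002], [-0.326, 0.945, -0.001], [0.002, -0.0, -1.0]]
wrist_force: [0.1, 0.2, 0.0]
gripper_width: 0.689
gripper_force: 0.0
```

```bash
python3 - <<'E'
from m import *
s=sense();print(s["time_s"],s["tcp_pos"],s["wrist_force"].round(1))
c=capture("wrist"); P=cloud(c);z=P[...,2]; g=cv2.cvtColor(c["frame"],cv2.COLOR_BGR2GRAY)
near=lambda x,y,r:np.hypot(P[...,0]-x,P[...,1]-y)<r
m=near(.459,.2385,.03)&(z>.08)&(z<.13); m2=m&(z>np.percentile(z[m],50)-.003); o,_=outline(c,m2,.103); print("knob",m.sum(),np.percentile(z[m],[10,50,90]),circ(o,15,[459,238,15]))
m=(z>.034)&(z<.046)&near(.53,.26,.15)&(g>150); k,l,st,_=cv2.connectedComponentsWithStats(m.astype(np.uint8)); i=1+np.argmax(st[1:,4]); print("carriage",cv2.minAreaRect(plane(c,.04)[l==i][:,:2].astype(np.float32)*1000))
m=near(.562,.274,.045)&(z>.067)&(z<.077); q=P[m]; r=np.linalg.lstsq(np.c_[q[:,:2],np.ones(len(q))],q[:,2],rcond=None)[0]; print("wheel",np.percentile(q[:,2],[5,50,95]),np.degrees(r[:2]),len(q))
d=capture("side"); Q=cloud(d)
k=(np.hypot(Q[...,0]-.459,Q[...,1]-.2385)<.025)&(Q[...,2]>.08)&(Q[...,2]<.14); print("side knob top",np.percentile(Q[k][:,2],[50,90,99]))
for n,p in dict(pot=(.673,-.243,.128),mid=(.555,-.213,.135),sq=(.532,-.125,.135)).items():
    k=(np.hypot(Q[...,0]-p[0],Q[...,1]-p[1])<.04)&(abs(Q[...,2]-p[2])<.01); print(n,Q[k].mean(0).round(3))
E
```

```text
22.4 [0.51470744 0.25794465 0.23326283] [0.1 0.2 0. ]
knob 632 [0.09721964 0.1001254  0.10125103] (array([458.18, 237.73,  13.52]), np.float64(0.36))
carriage ((528.4320678710938, 261.99505615234375), (194.90403747558594, 79.63065338134766), 19.07347297668457)
wheel [0.06833055 0.06989496 0.0758949 ] [-0.34431222 -0.02434711] 1286
side knob top [0.09751116 0.10446259 0.10654237]
pot [ 0.674 -0.24   0.127]
mid [ 0.556 -0.216  0.134]
sq [ 0.533 -0.128  0.134]
```

The knob top is back at its down height (0.100 m), the carriage has moved 139 mm, and the wheel is flat at 0.070 m. Everything else is in place, so I'm handing in.

```bash
python3 -c "
from station import *
print(finish_job())"
```

```text
the job is handed in; nothing more can be done
None
```

I handed the job in at 22.4 s: the D spindle is seated flat in the pulley, the carriage is at the sensor end (139 mm measured) and the knob is down. My first try at the knob slipped off its top edge and moved nothing; the pot and the other two spindles still measured in place at the end, but I didn't re-measure the flux bottle, the solder reel or the sensor.

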